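# Lock the stop plate onto its jig board

## Robot

A 6-joint arm with a two-finger parallel gripper is mounted at the origin on the work surface. World frame = base frame: x ahead of the robot, y to its left, z up, the work surface at z = 0. Lengths are in m, angles in rad, forces in N, time in s.
With the tool pointing down it reaches from about 0.3 to 0.775 m from the base axis. Payload 14.6 kg.
Tool frame: the origin (TCP) lies on the front face of the gripper's body, between the roots of the fingers; the fingertips stand 97 mm ahead of it and the grasp point (between the pads) lies 78 mm ahead of it; z points along the fingers, x is the direction in which the jaws open and shut, and the axes are right-handed (so a half turn about z gives the same grasp; the last joint's range is limited). The gripper opens to 94 mm and grips with 3 to 60 N. Pads are 16 mm wide; open, the fingers measure 119 mm over their backs; the gripper's body (75 mm by 177 mm) begins 78 mm behind the grasp point.
Start: joints at [-0.067, 0.3, 1.521, -0, 1.321, -0.067], TCP at [0.55, -0, 0.303] pointing down, gripper open.
Joint ranges: [-3.03, 3.03], [-0.79, 2.21], [0.23, 2.52], [-1.04, 4.18], [0, 3.07], [-2.55, 2.55]. Speed limits (rad/s): [2.22, 2.22, 2.57, 3.14, 3.14, 3.14].

## Interface

Orientations are given as [roll, pitch, yaw] about the fixed x, y, z axes, in that order (R = Rz(yaw) Ry(pitch) Rx(roll)).
In Python, from station import sensors, camera, ctrl gives the robot as it stands.
- The arm moves only by the tool move_arm, never from a script. Its argument "rows" is text: rows parted by semicolons, each of 6 numbers parted by spaces: the shift along the tool's x, y, z in mm, then the turn, a rotation vector about the tool's x, y, z in rad. In form: x y z wx wy wz; .... A call has 1 to 20 rows; each row shifts and turns the pose as measured when the row begins, along the tool's axes as they then stand; what a row does not reach is not made up. A row lasts 1/8 s, in which the tool goes at most 62.5 mm and 10.7 degrees, less where a joint would pass 70% of its speed; a pose out of reach is approached as far as the arm can. A call with a gripper value outside its range is refused whole. "grip" is the opening, from -1 (shut) to 1 (fully open), set as the call begins (left out, the last holds). The fingers move at their own pace and stop on an object; "newtons" is the grip in N (left out, the last holds). Time passes only in rows, so rows that do not move let the fingers close. It gives the time, the measured TCP pose, the force and the opening at its end, in the units of the state.
- sensors.get_obs(): the state, without advancing time (a new reading comes with each control period).
- camera(name): name is "scene" or "side" or "wrist"; returns a dict with "color" (480x640x3 uint8, blue, green, red), "z_map" (480x640 float32, m along the optical axis (not along the pixel's ray), 0 where there is no reading), "mtx" (3x3 intrinsics, pixels), "distortion" ([k1, k2, p1, p2, k3] as OpenCV has them; the pictures are not rectified), "position" and "attitude" of the camera in the world; the wrist camera has in their place "hand_eye" (4x4, takes a point from camera to tool coordinates, whose origin is the TCP and whose axes are the tool frame's). Camera axes: x right, y down, z forward; pixel columns grow to the right and rows downward; lengths in m; the calibration is good to about 2 mm. A picture is of the moment at which its call begins: read the wrist's pose just before it.
- ctrl.hand_in(): hands the job in, once; it reports no verdict.
The state is a dict: "time_s": time; "qpos": joint angles; "joint_vel": joint speeds; "tau": joint torques, N m; "ee_pos": TCP position; "eef_rot": TCP orientation; "force": force on the tool from outside, world axes, zero at the start; "moment": the same for the moment, N m; "grip_width": finger opening in m.
Only numpy, scipy, OpenCV 4.12 (cv2) and the standard library are available. Lean on these libraries where they do the work, as an engineer would, in place of code of your own. Each camera call takes 0.05 s, during which the arm holds its last target.

## Task

Mount the blue stop plate on the jig board: set it down with the wide ends of its two keyholes over the two screw heads (their strip is adjustable, so feel for the place), its tail resting on the orange spring catch, and let go of it. Then press it down against the spring and push it along, nose first, until it is fully home and the catch springs up behind its tail. Leave it locked and released, with the other things on the bench left where they are.

Things in the scene. Friction and masses are not known exactly. Their poses are not given: they have to be found in the camera images.
- stop_plate: Loose blue metal plate 200 (x) x 70 (y) x 5 mm, about 0.3 kg (varies). Origin: centre of its underside, z up, +x to the nose. Beech block on it to hold it by: 50 (x) x 30 (y) x 45 mm tall, centre at x = +10, y = 0. Two keyholes on y = 0: wide ends 19 mm across centred at x = -68 and +84; from each an 11 mm wide slot runs to -x, with the screw's locked place 22 mm along it (x = -90, +62).
- plate_tail (a point): Middle of the plate's tail (-x) edge at the underside: x = -100 mm on the plate.
- plate_nose (a point): Middle of the plate's nose (+x) edge at the underside: x = +100 mm on the plate.
- jig_board: Fixed wooden board 320 (x) x 120 (y) x 24 mm thick. Origin: centre of its underside; +x is the way the plate slides to lock. A bright metal strip flush in its top carries two steel screws on y = 0, nominally at x = -90 and +62 mm (shank 8 mm, head 16 mm across, from 8 to 12 mm above the board's top), and an orange spring catch nominally at x = -108 mm. See home: they may be shifted.
- home (a point): Fixed point on the board's top (24 mm above the bench) over its origin, axes as the board's. The strip with screws and catch is set up to 14 mm either way along x, all together, and no pose tells it: feel or look. With shift s the plate's origin must be at x = s - 22 mm here to pass over the heads (1.5 mm to spare all round), and is locked at x = s (1 to 2 mm of play), y = 0, z = 0.
- catch (a joint): Spring catch: bar 12 (board x) x 40 (y) mm, top 7 mm above the board's when up. Value in m: 0 = up, 0.007 = flush. Takes 4 N to start, 7 N to flush. A plate let go over the screws rests tail up on it, too high to go under the tail screw's head until pressed flat: 8 to 10 N on the plate just behind (tail side of) the block. It springs up by itself behind the tail once the plate is home.
- sanding_block: Bystander: cork-soled wooden sanding block 120 x 62 x 38 mm. It lies to one side of the board and the stop plate to the other, either way round. Origin: centre of its underside.
- glue_bottle: Bystander: glue bottle with a red cap, 64 mm across, 170 mm tall, standing. Origin: centre of its underside.
- tape_roll: Bystander: yellow roll of tape lying flat, 100 mm across, 25 mm high. Origin: centre of its underside.
- mallet: Bystander: hammer 280 mm long lying on the bench. Origin: under its middle.
- screwdriver: Bystander: screwdriver 200 mm long lying on the bench. Origin: under its middle.
Mind the look-alikes: they are no part of the job. Of the things that look like the stop_plate, the largest one is meant.

How it is judged:
On the way, in this order (a step that is already met when the one before it is completed fails the run):
1. the plate rests down over both screw heads by the wide ends of its keyholes, nose flat on the board and tail on the catch, released (x of plate_tail in the frame of home between -0.138 and -0.106 m and y of plate_tail in the frame of home between -0.004 and 0.004 m and y of plate_nose in the frame of home between -0.004 and 0.004 m and z of plate_tail in the frame of home between 0.003 and 0.0105 m and z of plate_nose in the frame of home below 0.004 m and contact force between the fingers and stop_plate below 0.1 N), for 0.2 s.
2. the plate is pressed down and pushed home and the catch is up behind it (x of plate_tail in the frame of home between -0.1175 and -0.0825 m and y of plate_tail in the frame of home between -0.004 and 0.004 m and y of plate_nose in the frame of home between -0.004 and 0.004 m and z of plate_tail in the frame of home between -0.002 and 0.003 m and z of plate_nose in the frame of home between -0.002 and 0.003 m and value of joint catch below 0.002 m), for 0.2 s.
At the end, for the whole second after the job is handed in: The plate lies flat on the board (tail and nose within 3 mm of its top and 4 mm of its centre line), within 17.5 mm of home along the board (14 mm of shift plus play), with the catch up behind its tail (less than 2 mm pressed); at rest and released (all of step 2 and linear speed of stop_plate below 0.01 m/s and contact force between the fingers and stop_plate below 0.1 N); the robot touches nothing.
It fails at once if one of the bystanders is moved by more than 40 mm (distance of any of sanding_block, glue_bottle, tape_roll, mallet, screwdriver from where it was at the start of the episode above 0.04 m).
It also fails if it takes over 72 s, if anything falls off the work surface, if the arm or the gripper's body presses on something with over 40 N, if the wrist force passes 120 N, or if a joint passes its speed limit or range.

## Working session

There is one attempt and no reset: what is moved stays moved. The work goes in short steps, Python scripts to look and compute and a tool call to move; the robot and the scene stay as the last step left them, time stands still between calls to the robot, and variables do not carry over. Pictures are saved under pics/ and viewed, and the job is handed in when it is done.

Besides the shell and the picture viewer there is one more tool, called after "Request:" as name(argument=value, ...) on one line, values as JSON. move_arm: Moves the arm, as the interface text tells. Its arguments: {"type":"object","properties":{"rows":{"type":"string"},"grip":{"type":"number"},"newtons":{"type":"number"}},"required":["rows"]}

```bash
mkdir -p pics; ls; cat > h.py <<'E'
import numpy as np,cv2
from station import sensors,camera,ctrl
from scipy.spatial.transform import Rotation as R
def pose():
    o=sensors.get_obs(); return np.array(o['ee_pos']),R.from_euler('xyz',o['eef_rot']).as_matrix(),o
def cam(n):
    p,r,o=pose(); c=camera(n)
    if 'hand_eye' in c:
        T=np.eye(4);T[:3,:3]=r;T[:3,3]=p;T=T@np.array(c['hand_eye'])
        c['Rw'],c['t']=T[:3,:3],T[:3,3]
    else:
        a=np.array(c['attitude']);
        c['Rw']=a if a.shape==(3,3) else R.from_euler('xyz',a).as_matrix()
        c['t']=np.array(c['position'])
    return c
def ray(c,px):
    px=np.array(px,float).reshape(-1,1,2)
    u=cv2.undistortPoints(px,np.array(c['mtx']),np.array(c['distortion'])).reshape(-1,2)
    return np.c_[u,np.ones(len(u))]@c['Rw'].T
def onz(c,px,z):
    d=ray(c,px); s=(z-c['t'][2])/d[:,2]; return c['t']+d*s[:,None]
def depth(c,px):
    d=ray(c,px); z=np.array([c['z_map'][int(round(v)),int(round(u))] for u,v in np.reshape(px,(-1,2))])
    return c['t']+d*z[:,None]
E
python3 - <<'E'
from h import *
for n in ['scene','side','wrist']:
    c=cam(n); cv2.imwrite(f'pics/{n}0.png',c['color']); print(n,c['t'],c['Rw'][:,2],c.get('attitude'))
print(sensors.get_obs())
E
```

```text
pics
scene [1.3003144  0.33717747 1.05031923] [-0.57665511 -0.25395218 -0.77651605] [-2.45991424e+00  7.23391885e-04  1.98473700e+00]
side [-0.11640326 -1.09693846  0.99278604] [ 0.41868157  0.70129424 -0.57696805] [-2.18597895 -0.02199709 -0.52267808]
wrist [0.55015407 0.07795105 0.38409324] [-4.96929835e-04 -2.69924745e-01 -9.62881293e-01] None
{'time_s': 0.15, 'qpos': array([-6.66108654e-02,  3.00363486e-01,  1.52141633e+00, -2.70495434e-05,
        1.32068416e+00, -6.65816791e-02]), 'joint_vel': array([ 0.00072441, -0.00275539, -0.00257103,  0.00067713, -0.00093027,
        0.00121986]), 'tau': array([-2.50185103e-04, -5.31960297e+01, -3.52822959e+01,  7.07691838e-02,
        2.35654798e-02, -3.66386917e-05]), 'ee_pos': array([ 5.49896333e-01, -6.54924559e-06,  3.02215018e-01]), 'eef_rot': array([-3.14156083e+00,  8.71135639e-04, -2.24659181e-05]), 'force': array([-0.49047741, -0.25807027,  0.91268165]), 'moment': array([-0.00071039,  0.04255748,  0.02088287]), 'grip_width': 0.09371967928509847}
```

View pics/scene0.png

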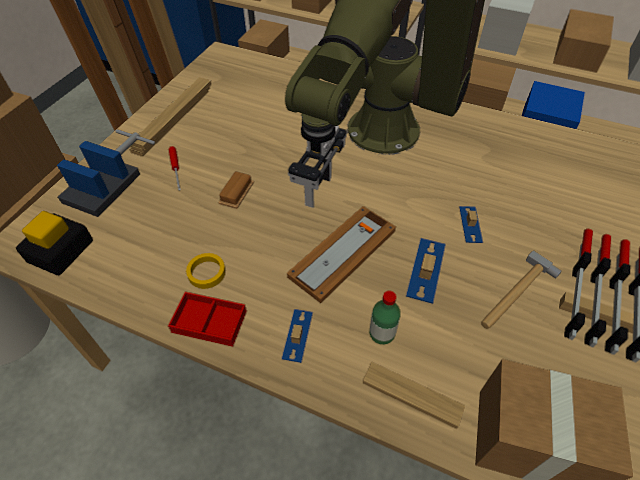

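View pics/side0.png

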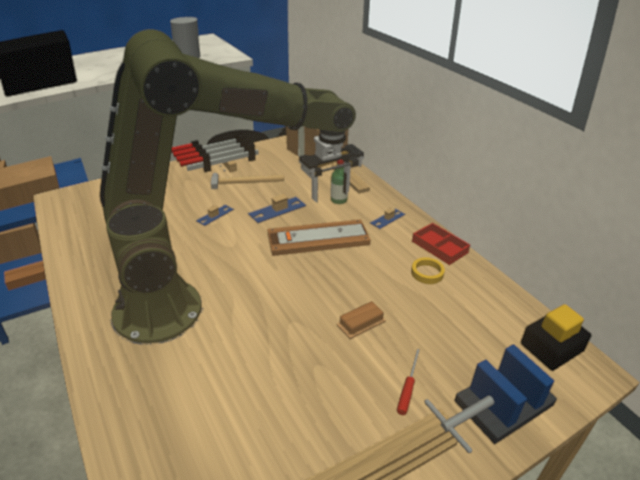

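View pics/wrist0.png

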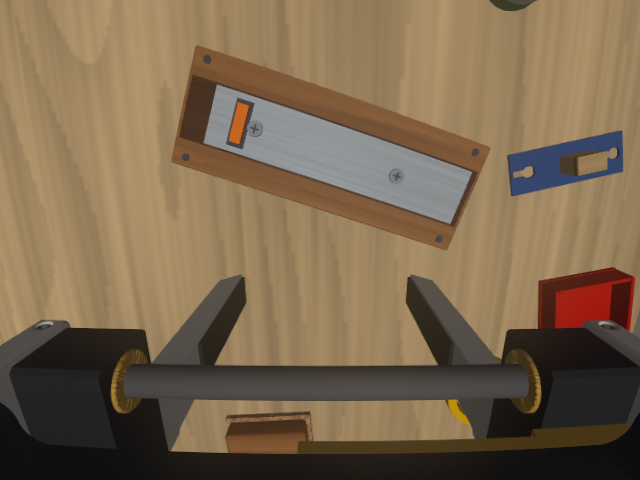

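The scene picture shows three blue plates: at (427,268), which is the largest, and two small ones at (471,222) and (297,335). The glue bottle at (385,318) is close to the large plate. The board is at (343,250), with the orange catch at (366,227) towards the robot. In the wrist view the catch is at (239,123) and the screws at (255,128) and (397,176).

```bash
python3 - <<'E'
from h import *
c=cam('scene'); img=c['color']; hsv=cv2.cvtColor(img,cv2.COLOR_BGR2HSV)
m=cv2.inRange(hsv,(100,120,50),(125,255,255))
n,l,s,ce=cv2.connectedComponentsWithStats(m)
for i in range(1,n):
    if s[i,4]>100 and 200<ce[i][1]<380 and ce[i][0]>250:
        cn=max(cv2.findContours((l==i).astype(np.uint8),cv2.RETR_EXTERNAL,cv2.CHAIN_APPROX_NONE)[0],key=cv2.contourArea)
        P=onz(c,cn.reshape(-1,2),.005)[:,:2].astype(np.float32)
        r=cv2.minAreaRect(P*1000); print(ce[i],r, cv2.boxPoints(r).round().tolist())
cv2.imwrite('pics/crop1.png',cv2.resize(img[190:370,270:510],None,fx=3,fy=3,interpolation=cv2.INTER_CUBIC))
# bottle cap, catch
for nm,px in [('cap',(389,297)),('catch',(366,227)),('block',(428,264)),('tail?',(431,245)),('other',(421,296)),('b1',(371,207)),('b2',(395,229)),('b3',(288,275)),('b4',(322,297))]: print(nm,depth(c,px).round(4))
w=cam('wrist')
print('wrist depth'); 
for nm,px in [('catch',(239,123)),('s1',(255,128)),('s2',(397,176)),('c1',(196,46)),('c2',(489,149)),('c3',(446,248)),('c4',(173,161)),('strip',(320,150)),('rim',(340,110)),('dark',(195,110))]: print(nm,depth(w,px).round(4),onz(w,[px],.024).round(4))
E
```

```text
[470.03157895 226.84473684] ((311.5658264160156, 371.0057067871094), (133.87008666992188, 45.653343200683594), 21.198413848876953) [[241.0, 368.0], [257.0, 326.0], [382.0, 374.0], [366.0, 416.0]]
[425.21408966 271.81701738] ((515.593994140625, 297.4259338378906), (200.4272003173828, 67.30155181884766), 5.358124256134033) [[413.0, 322.0], [419.0, 255.0], [619.0, 273.0], [612.0, 340.0]]
[297.14003044 336.26179604] ((829.0208129882812, 66.08504486083984), (134.48292541503906, 45.10959243774414), 13.052059173583984) [[758.0, 73.0], [769.0, 29.0], [900.0, 59.0], [889.0, 103.0]]
cap [[0.7423 0.2512 0.1682]]
catch [[0.462  0.1054 0.0282]]
block [[0.5318 0.2999 0.0488]]
tail? [[0.4299 0.2881 0.0026]]
other [[0.6005 0.3092 0.0009]]
b1 [[0.3612 0.086  0.0018]]
b2 [[0.4219 0.1795 0.0112]]
b3 [[ 0.6893 -0.0267  0.0175]]
b4 [[0.7191 0.0834 0.0248]]
wrist depth
catch [[0.4626 0.1042 0.0311]] [[0.4608 0.1047 0.024 ]]
s1 [[0.4795 0.099  0.0355]] [[0.4772 0.0997 0.024 ]]
s2 [[0.6238 0.0517 0.0355]] [[0.6262 0.0508 0.024 ]]
c1 [[0.4221 0.1784 0.0244]] [[0.4219 0.1785 0.024 ]]
c2 [[0.723  0.08   0.0238]] [[0.7229 0.08   0.024 ]]
c3 [[ 0.6869 -0.0293  0.0238]] [[ 0.6868 -0.0293  0.024 ]]
c4 [[0.3878 0.067  0.0246]] [[0.3875 0.067  0.024 ]]
strip [[0.5442 0.0774 0.0247]] [[0.5442 0.0774 0.024 ]]
rim [[0.5647 0.1171 0.0234]] [[0.5647 0.1171 0.024 ]]
dark [[0.4157 0.1182 0.0233]] [[0.416  0.1181 0.024 ]]
```

View pics/crop1.png

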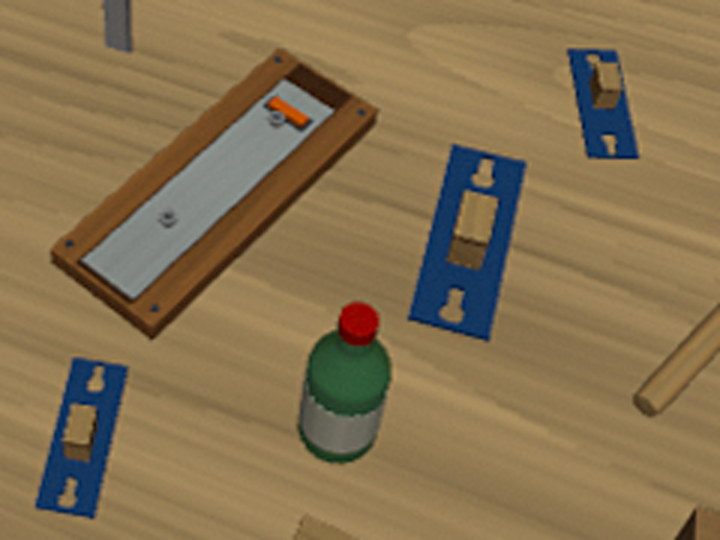

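I chose the large plate at (427,268). It measures 200 x 67 mm against 200 x 70 given, and the small ones measure 134 x 45. Both its wide hole ends face +x, so the nose points away from the robot. Next I'll take a closer wrist view of it.

Request:
move_arm(rows="-6 -45 15 0 0 0; -6 -45 15 0 0 0; -6 -45 15 0 0 0; -6 -45 15 0 0 0; -6 -45 15 0 0 -0.09; 0 0 0 0 0 0; 0 0 0 0 0 0", grip=1)

```text
time_s: 1.12
ee_pos: [0.5191, 0.2309, 0.2247]
eef_rot: [3.141, 0.001, 0.09]
force: [0.2, 0.2, -0.1]
grip_width: 0.0941
```

```bash
python3 - <<'E'
from h import *
p,r,o=pose(); print(p,o['eef_rot'],o['force'],o['qpos'])
c=cam('wrist'); np.savez('A.npz',**{k:np.array(v) for k,v in c.items()}); cv2.imwrite('pics/wA.png',c['color']); print(c['mtx'])
E
```

```text
[0.51906555 0.23092657 0.22465077] [3.14081351e+00 5.18797049e-04 9.01933199e-02] [ 0.15418412  0.16007251 -0.13325867] [ 3.54316097e-01  4.13849221e-01  1.55585495e+00 -6.69032054e-04
  1.17259277e+00  2.64382218e-01]
[[333.63779959   0.         325.57035674]
 [  0.         333.63779959 242.61763684]
 [  0.           0.           1.        ]]
```

View pics/wA.png

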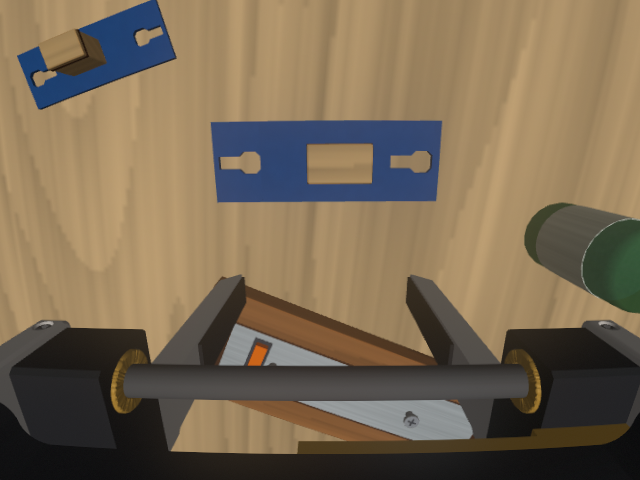

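The close view confirms the large plate, running from (211,122) to (441,202), with its wide hole ends to the right and the block at (340,164). I'll measure it precisely now.

```bash
cat > plate.py <<'E'
from h import *
def plate(c,z=.005,roi=(180,100,470,220)):
    hsv=cv2.cvtColor(c['color'],cv2.COLOR_BGR2HSV)
    m=cv2.inRange(hsv,(100,100,40),(125,255,255)); k=np.zeros_like(m); k[roi[1]:roi[3],roi[0]:roi[2]]=1; m=m*k
    cs,h=cv2.findContours(m,cv2.RETR_CCOMP,cv2.CHAIN_APPROX_NONE)
    i=max(range(len(cs)),key=lambda i:cv2.contourArea(cs[i]))
    P=onz(c,cs[i].reshape(-1,2),z)[:,:2].astype(np.float32)*1000
    print('plate',cv2.minAreaRect(P))
    for j in range(len(cs)):
        if h[0][j][3]==i and cv2.contourArea(cs[j])>100:
            Q=onz(c,cs[j].reshape(-1,2),z)[:,:2].astype(np.float32)*1000
            mo=cv2.moments(Q.reshape(-1,1,2)); print('hole',(mo['m10']/mo['m00'],mo['m01']/mo['m00']),cv2.minAreaRect(Q))
E
python3 - <<'E'
from plate import *
c=dict(np.load('A.npz'))
plate(c)
for px in [(340,130),(280,190),(340,164),(310,147),(370,147)]: print(px,depth(c,px).round(4))
img=c['color'];cv2.imwrite('pics/cA.png',cv2.resize(img[110:215,200:455],None,fx=3,fy=3,interpolation=cv2.INTER_CUBIC))
E
```

```text
plate ((513.5233764648438, 297.9883117675781), (199.14584350585938, 68.81182098388672), 5.594926834106445)
hole (589.4744132051469, 305.35157531706943) ((588.070556640625, 305.1373596191406), (39.0235710144043, 19.949766159057617), 5.740530490875244)
hole (439.01331577776784, 290.8247593182192) ((437.1031188964844, 290.90899658203125), (38.92935562133789, 20.79567527770996), 4.821839332580566)
hole (525.2846517590482, 297.3226575768451) ((525.3580322265625, 297.25457763671875), (60.555885314941406, 37.2634391784668), 5.306342601776123)
(340, 130) [[0.5231 0.3258 0.0043]]
(280, 190) [[0.4744 0.2693 0.0043]]
(340, 164) [[0.524  0.2988 0.0481]]
(310, 147) [[0.5004 0.3091 0.0486]]
(370, 147) [[0.5449 0.3133 0.0498]]
```

View pics/cA.png

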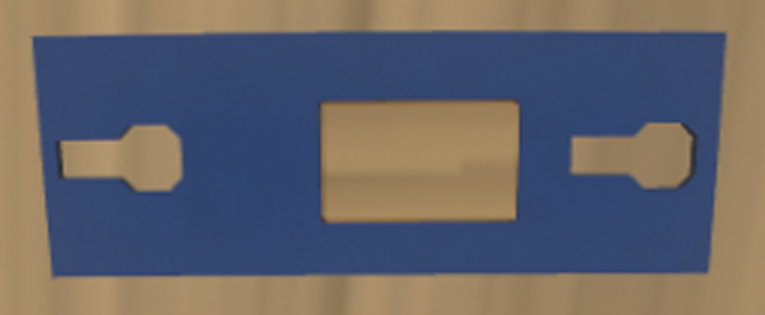

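Request:
move_arm(rows="3 -20 0 0 0 -0.006; 4 -24 0 0 0 0; 4 -24 5 0 0 0; 0 0 30 0 0 0; 0 0 35 0 0 0; 0 0 0 0 0 0; 0 0 0 0 0 0")

```text
time_s: 2.05
ee_pos: [0.5269, 0.3039, 0.1574]
eef_rot: [-3.139, -0.006, 0.09]
force: [0.2, 0.1, 1.4]
grip_width: 0.0941
```

```bash
cat > go.py <<'E'
import sys
from h import *
# target x y z yaw(deg) -> tool axes delta
def go(x,y,z,yaw):
    p,r,o=pose(); t=np.array([x,y,z]); d=r.T@(t-p)*1000
    Rt=R.from_euler('xyz',[np.pi,0,np.radians(yaw)]).as_matrix()
    print('pose',p.round(4),np.degrees(o['eef_rot']).round(2),'F',np.round(o['force'],2),'M',np.round(o['moment'],2),'w',round(o['grip_width'],4),'t',o['time_s'])
    print('delta',d.round(2),R.from_matrix(r.T@Rt).as_rotvec().round(4))
if __name__=='__main__': go(*map(float,sys.argv[1:5]))
E
python3 go.py .5235 .2990 .107 5.53
```

```text
pose [0.5269 0.3039 0.1574] [-179.87   -0.35    5.14] F [0.23 0.14 1.39] M [-0.01 -0.02  0.01] w 0.0941 t 2.05
delta [-4.11  4.69 50.41] [-0.0023 -0.0062 -0.0068]
```

Request:
move_arm(rows="-4 4.7 12 -0.002 -0.006 -0.007; 0 0 20 0 0 0; 0 0 10 0 0 0; 0 0 0 0 0 0")

```text
time_s: 2.55
ee_pos: [0.5238, 0.2986, 0.1146]
eef_rot: [-3.14, -0.002, 0.097]
force: [0.1, 0.2, -0.6]
grip_width: 0.094
```

```bash
python3 go.py .5235 .2990 .107 5.53
```

```text
pose [0.5238 0.2986 0.1146] [-1.7994e+02 -1.3000e-01  5.5300e+00] F [ 0.12  0.16 -0.65] M [ 0.02 -0.01 -0.02] w 0.094 t 2.55
delta [-0.28 -0.38  7.64] [-0.0011 -0.0023  0.    ]
```

Request:
move_arm(rows="-0.3 -0.4 6.5 -0.001 -0.002 0; 0 0 0 0 0 0")

```text
time_s: 2.8
ee_pos: [0.5236, 0.2992, 0.1079]
eef_rot: [-3.141, -0.0, 0.097]
force: [-0.4, 0.4, -0.1]
grip_width: 0.0937
```

Request:
move_arm(rows="0 0 0 0 0 0; 0 0 0 0 0 0; 0 0 0 0 0 0; 0 0 0 0 0 0; 0 0 0 0 0 0; 0 0 0 0 0 0", grip=-1, newtons=40)

```text
time_s: 3.55
ee_pos: [0.5239, 0.2994, 0.1089]
eef_rot: [-3.141, -0.002, 0.097]
force: [1.5, 0.6, -0.5]
grip_width: 0.0496
```

```bash
python3 go.py .5235 .2990 .107 5.53
```

```text
pose [0.5239 0.2994 0.1089] [-1.7996e+02 -1.0000e-01  5.5300e+00] F [ 1.51  0.57 -0.48] M [-0.01  0.13 -0.  ] w 0.0496 t 3.55
delta [-0.41  0.35  1.87] [-0.0008 -0.0017  0.    ]
```

Request:
move_arm(rows="0 0 -10 0 0 0; 0 0 -30 0 0 0; 0 0 -40 0 0 0; 0 0 -25 0 0 0; 0 0 0 0 0 0; 0 0 0 0 0 0")

```text
time_s: 4.3
ee_pos: [0.5228, 0.2988, 0.2164]
eef_rot: [3.141, 0.002, 0.097]
force: [-0.2, 0.1, -4.0]
grip_width: 0.0499
```

```bash
python3 - <<'E'
from h import *
p,r,o=pose(); print(p,o['eef_rot'],o['force'],o['moment'])
c=cam('wrist'); np.savez('B.npz',**{k:np.array(v) for k,v in c.items()}); cv2.imwrite('pics/wB.png',c['color'])
c=cam('side');cv2.imwrite('pics/sB.png',c['color'])
E
```

```text
[0.52276074 0.29877444 0.21643296] [3.14083222e+00 1.74936922e-03 9.66385809e-02] [-0.20026301  0.14924963 -3.96942668] [-0.02498675 -0.06008892  0.04040973]
```

View pics/wB.png

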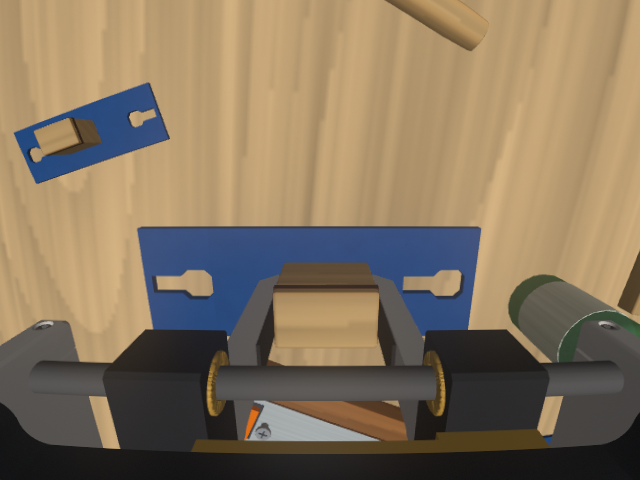

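The plate is held level, with both keyholes visible at (185,283) and (435,283). I'll measure the holes in the tool frame, and move to view the screws.

```bash
cat > held.py <<'E'
from h import *
def toolframe(c):
    H=c['hand_eye']; d=dict(c); d['Rw']=H[:3,:3]; d['t']=H[:3,3]; return d
def holes(c,zt=.1039,roi=(130,215,490,330),show=True):
    d=toolframe(c)
    hsv=cv2.cvtColor(c['color'],cv2.COLOR_BGR2HSV)
    m=cv2.inRange(hsv,(100,100,30),(125,255,255)); k=np.zeros_like(m); k[roi[1]:roi[3],roi[0]:roi[2]]=1; m=m*k
    cs,h=cv2.findContours(m,cv2.RETR_CCOMP,cv2.CHAIN_APPROX_NONE)
    i=max(range(len(cs)),key=lambda i:cv2.contourArea(cs[i])); out=[]
    for j in range(len(cs)):
        if h[0][j][3]==i and cv2.contourArea(cs[j])>300:
            px=cs[j].reshape(-1,2); Q=onz(d,px,zt)[:,:2]*1000
            print('hole px',px.min(0),px.max(0),'mm x',Q[:,0].min().round(2),Q[:,0].max().round(2),'y',Q[:,1].min().round(2),Q[:,1].max().round(2))
    E=cs[i].reshape(-1,2)
    return d,E
E
python3 - <<'E'
from held import *
c=dict(np.load('B.npz')); d,E=holes(c)
# depth in tool frame of plate top at points
for px in [(150,235),(470,235),(230,240),(400,240),(160,310),(460,310),(325,315)]: print(px,depth(d,px).round(4))
# far edge
for u in (145,250,400,475):
    v=E[E[:,0]==u][:,1].min(); print(u,v,onz(d,[(u,v)],.1039).round(4))
for v in (235,):
    r=E[E[:,1]==v][:,0]; print(r.min(),r.max(),onz(d,[(r.min(),v),(r.max(),v)],.1039).round(4))
E
```

```text
hole px [401 268] [464 298] mm x 45.67 84.0 y -10.15 9.4
hole px [151 268] [214 297] mm x -105.88 -67.55 y -9.99 8.9
(150, 235) [[-0.1019 -0.0305  0.1031]]
(470, 235) [[ 0.0843 -0.0304  0.1044]]
(230, 240) [[-0.0551 -0.0274  0.1035]]
(400, 240) [[ 0.0432 -0.0275  0.1036]]
(160, 310) [[-0.1031  0.018   0.104 ]]
(460, 310) [[0.0837 0.0175 0.1038]]
(325, 315) [[-0.     -0.0032  0.0589]]
145 229 [[-0.1048 -0.0339  0.1039]]
250 228 [[-0.0431 -0.0345  0.1039]]
400 228 [[ 0.0429 -0.0345  0.1039]]
475 229 [[ 0.0867 -0.0341  0.1039]]
139 479 [[-0.109  -0.0303  0.1039]
 [ 0.0895 -0.0305  0.1039]]
```

View pics/sB.png

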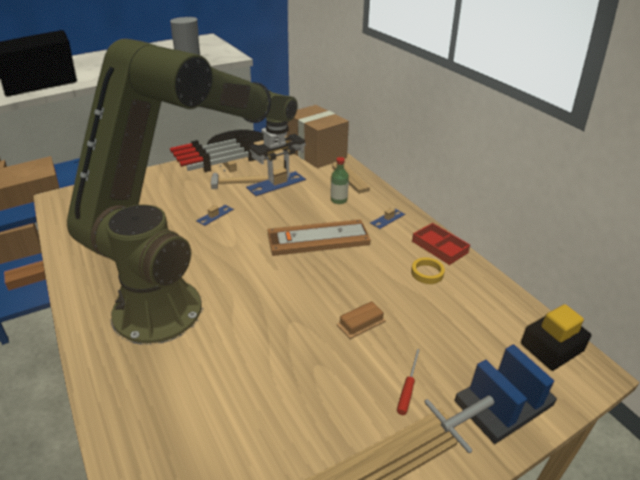

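Request:
move_arm(rows="-2 20 0 0 0 0.03; -3 40 0 0 0 0.06; -1 42 0 0 0 0.06; 1 42 0 0 0 0.06; 4 42 0 0 0 0.06; 7 40 0 0 0 0.06; 10 35 0 0 0 0.06; 6 20 0 0 0 0.02; 0 0 0 0 0 0; 0 0 0 0 0 0")

```text
time_s: 5.65
ee_pos: [0.5139, -0.0018, 0.2104]
eef_rot: [3.134, 0.01, -0.339]
force: [-0.0, 0.5, -3.1]
grip_width: 0.0495
```

```bash
python3 go.py .5314 .0084 .22 -18.1;  python3 - <<'E'
from h import *
b=dict(np.load('B.npz'));cv2.imwrite('pics/cB.png',np.vstack([cv2.resize(b['color'][255:310,140:225],None,fx=6,fy=6,interpolation=cv2.INTER_NEAREST),cv2.resize(b['color'][255:310,390:475],None,fx=6,fy=6,interpolation=cv2.INTER_NEAREST)])[:600])
c=cam('wrist'); np.savez('C.npz',**{k:np.array(v) for k,v in c.items()}); cv2.imwrite('pics/wC.png',c['color'])
E
```

```text
pose [ 0.5139 -0.0018  0.2104] [179.56   0.59 -19.45] F [-0.01  0.51 -3.09] M [ 0.02 -0.02 -0.02] w 0.0495 t 5.65
delta [ 13.04 -15.4   -9.88] [ 0.0076  0.0103 -0.0235]
```

View pics/wC.png

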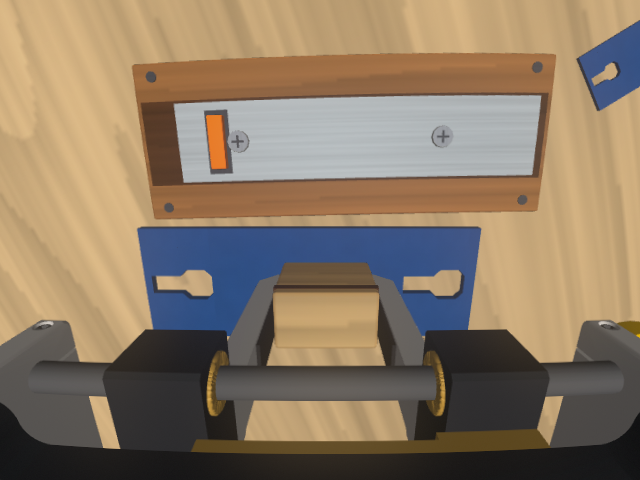

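View pics/cB.png

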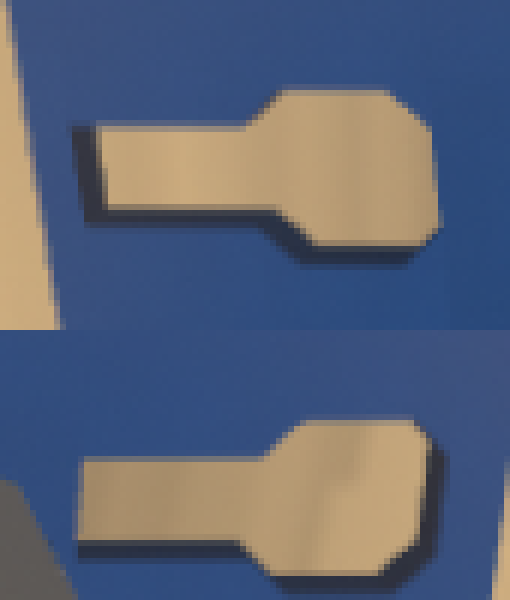

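The board is clear: screws at (238,141) and (442,136), catch at (217,141), so the catch is on the tail side (left) as it should be. The held keyholes' top edges span rows 270–299, and the tail hole's right edge is at 213 and the nose hole's at 464.

```bash
python3 - <<'E'
from held import *
c=dict(np.load('C.npz')); d=toolframe(c)
hb=onz(d,[(213.3,284.3),(464.0,284.3),(320,270),(320,298.8)],.1039); print('hole edges tool',hb.round(4))
g=cv2.cvtColor(c['color'],cv2.COLOR_BGR2GRAY)
cv2.imwrite('pics/cC.png',cv2.resize(np.hstack([g[120:160,195:265],g[115:155,407:477]]),None,fx=5,fy=5,interpolation=cv2.INTER_CUBIC))
S=[]
for (u,v) in [(238,141),(442,136)]:
    roi=g[v-16:v+17,u-16:u+17]; bl=cv2.GaussianBlur(roi,(3,3),0)
    m=(bl<145).astype(np.uint8); 
    n,l,s,ce=cv2.connectedComponentsWithStats(m)
    print(np.median(roi),[(s[i].tolist(),ce[i].round(1).tolist()) for i in range(1,n)])
    print('depth',depth(c,(u,v)).round(4), 'onz',onz(c,[(u,v)],.036).round(4))
for px in [(300,75),(300,120),(350,195)]: print(depth(c,px).round(4))
E
```

```text
hole edges tool [[-0.0673  0.0003  0.1039]
 [ 0.0845  0.0002  0.1039]
 [-0.0028 -0.0091  0.1039]
 [-0.0028  0.0095  0.1039]]
156.0 [([0, 0, 10, 33, 243], [3.8, 16.3]), ([19, 9, 8, 18, 35], [24.1, 18.0]), ([9, 10, 13, 13, 86], [14.9, 16.0])]
depth [[0.4789 0.0986 0.0357]] onz [[0.479  0.0985 0.036 ]]
177.0 [([5, 8, 9, 19, 48], [7.8, 18.0]), ([10, 9, 14, 14, 87], [16.9, 16.0])]
depth [[0.6225 0.052  0.0357]] onz [[0.6224 0.052  0.036 ]]
[[0.538  0.1277 0.0247]]
[[0.5269 0.098  0.0244]]
[[0.5448 0.031  0.0236]]
```

View pics/cC.png

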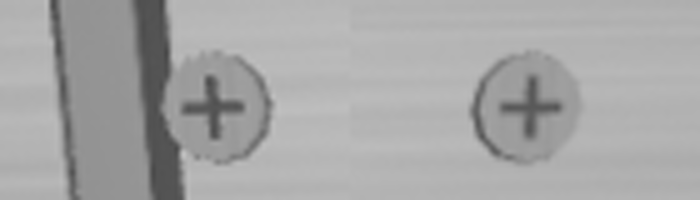

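```bash
python3 - <<'E'
from held import *
c=dict(np.load('C.npz'))
S=onz(c,[(236.9,141.0),(442.9,136.0)],.036); v=S[1]-S[0]; yaw=np.degrees(np.arctan2(v[1],v[0])); print(S.round(4),np.linalg.norm(v),yaw)
# board corners
K=onz(c,[(133.5,65.5),(555,54.5),(536.5,211),(154,218)],.024)[:,:2]; K2=K.mean(0); print(K.round(4),K2, np.degrees(np.arctan2(*(K[1]-K[0])[::-1])),np.degrees(np.arctan2(*(K[2]-K[3])[::-1])),np.linalg.norm(K[1]-K[0]))
x=np.array([np.cos(np.radians(yaw)),np.sin(np.radians(yaw))]); y=np.array([-x[1],x[0]])
m=S.mean(0)[:2]; print('s est',(m-K2)@x*1000+14,'y off',(m-K2)@y*1000)
hm=np.array([-.0009,.0002]) # tool
T=m-hm[0]*x+hm[1]*y; print('TCP target',T)
E
```

```text
[[0.4782 0.0988 0.036 ]
 [0.6231 0.0518 0.036 ]] 0.1522380844211052 -17.972500041163165
[[ 0.4226  0.1784]
 [ 0.7229  0.0813]
 [ 0.6868 -0.0318]
 [ 0.3849  0.0673]] [0.55429726 0.0737822 ] -17.913678449017645 -18.172091236109214 0.31558747169769286
s est 10.054099870351948 y off 0.3364870550798169
TCP target [0.55156552 0.07523235]
```

```bash
python3 go.py .5516 .0752 .175 -18.0
```

```text
pose [ 0.5139 -0.0016  0.2104] [179.56   0.59 -19.42] F [-0.27  0.22 -3.32] M [-0.01  0.01 -0.02] w 0.0494 t 5.7
delta [ 10.38 -85.28  34.62] [ 0.0076  0.0103 -0.0248]
```

Request:
move_arm(rows="3 -20 0 0.007 0.01 -0.025; 4 -30 5 0 0 0; 2 -25 15 0 0 0; 1 -10 15 0 0 0; 0 0 0 0 0 0; 0 0 0 0 0 0")

```text
time_s: 6.45
ee_pos: [0.5516, 0.0836, 0.1739]
eef_rot: [-3.14, -0.002, -0.305]
force: [-0.2, -0.7, -3.3]
grip_width: 0.0502
```

```bash
python3 go.py .5516 .0752 .158 -18.0
```

```text
pose [0.5516 0.0836 0.1739] [-1.7993e+02 -9.0000e-02 -1.7470e+01] F [-0.18 -0.67 -3.34] M [-0.04 -0.   -0.  ] w 0.0502 t 6.45
delta [ 2.51  8.06 15.9 ] [-0.0012 -0.0015  0.0093]
```

Request:
move_arm(rows="2.5 8 6 -0.001 -0.001 0.009; 0 0 8 0 0 0; 0 0 0 0 0 0; 0 0 0 0 0 0")

```text
time_s: 6.95
ee_pos: [0.5516, 0.0731, 0.1599]
eef_rot: [-3.141, -0.002, -0.317]
force: [-0.0, -0.4, -3.4]
grip_width: 0.0499
```

```bash
python3 go.py .5516 .0752 .158 -18.0
python3 - <<'E'
from h import *
c=cam('wrist'); np.savez('D.npz',**{k:np.array(v) for k,v in c.items()}); cv2.imwrite('pics/wD.png',c['color'])
b=c['color'];cv2.imwrite('pics/cD.png',np.vstack([cv2.resize(b[255:312,140:235],None,fx=5,fy=5,interpolation=cv2.INTER_CUBIC),cv2.resize(b[255:312,385:480],None,fx=5,fy=5,interpolation=cv2.INTER_CUBIC)])[:600])
E
```

```text
pose [0.5516 0.0731 0.1599] [-1.7997e+02 -9.0000e-02 -1.8140e+01] F [-0.   -0.41 -3.4 ] M [-0.02 -0.01  0.04] w 0.0499 t 6.95
delta [-0.7  -2.02  1.86] [-0.0005 -0.0017 -0.0024]
```

View pics/cD.png

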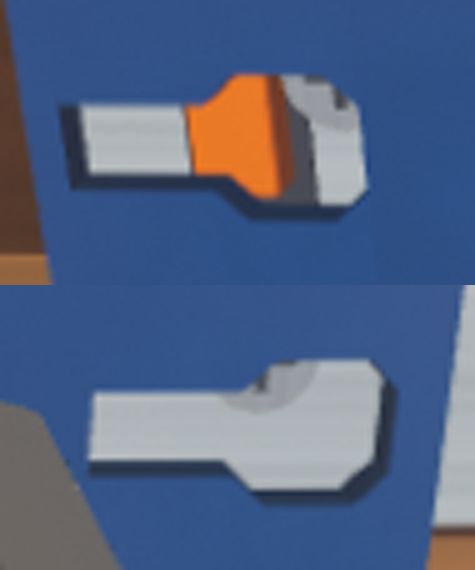

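```bash
cat > proj.py <<'E'
from held import *
def proj(c,P): # world
    rv=cv2.Rodrigues(c['Rw'].T)[0]; return cv2.projectPoints(np.array(P,float),rv,-c['Rw'].T@c['t'],np.array(c['mtx']),np.array(c['distortion']))[0].reshape(-1,2)
def circ(c,ctr,r): 
    a=np.linspace(0,2*np.pi,60); return proj(c,np.array(ctr)+r*np.c_[np.cos(a),np.sin(a),0*a])
E
python3 - <<'E'
from proj import *
c=dict(np.load('D.npz'))
S=np.array([[.4782,.0988,.036],[.6231,.0518,.036]])
b=cv2.resize(c['color'],None,fx=5,fy=5,interpolation=cv2.INTER_CUBIC)
print(proj(c,S))
for s in S: cv2.polylines(b,[((circ(c,s,.008)+.5)*5-.5).round().astype(int)],True,(0,0,255),1)
# holes predicted, tool frame
d=toolframe(c)
for x,col in((-.0768,(0,255,0)),(.0750,(0,255,0))): cv2.polylines(b,[((circ(d,[x,.0002,.1039],.0095)+.5)*5-.5).round().astype(int)],True,col,1)
o=np.vstack([b[255*5:312*5,140*5:235*5],b[255*5:312*5,385*5:480*5]]);cv2.imwrite('pics/cD2.png',o)
E
```

```text
[[206.66108784 269.95422004]
 [437.33878558 269.4168889 ]]
```

View pics/cD2.png

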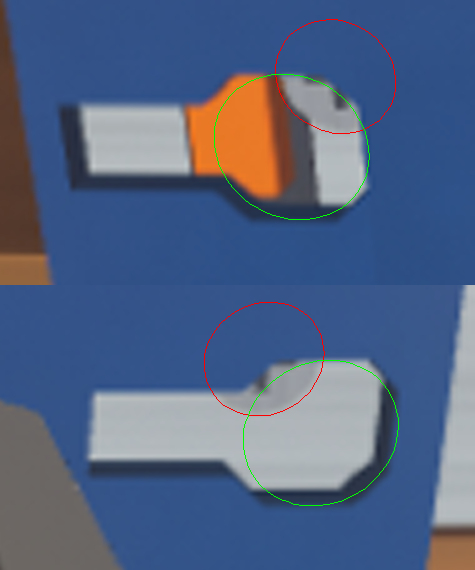

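Request:
move_arm(rows="-0.7 -2 5 -0.001 -0.002 -0.002; 0 0 5 0 0 0; 0 0 0 0 0 0; 0 0 0 0 0 0")

```text
time_s: 7.5
ee_pos: [0.5516, 0.0756, 0.1492]
eef_rot: [3.141, 0.0, -0.314]
force: [-0.5, 0.3, -3.6]
grip_width: 0.0498
```

```bash
python3 go.py .5516 .0752 .147 -18.0
cat > look.py <<'E'
import sys
from proj import *
p,r,o=pose(); c=cam('wrist'); np.savez(sys.argv[1]+'.npz',**{k:np.array(v) for k,v in c.items()})
S=np.array([[.4782,.0988,.036],[.6231,.0518,.036]])
b=cv2.resize(c['color'],None,fx=5,fy=5,interpolation=cv2.INTER_CUBIC); raw=b.copy()
for s in S: cv2.polylines(b,[((circ(c,s,.008)+.5)*5-.5).round().astype(int)],True,(0,0,255),1)
d=toolframe(c)
for x in(-.0768,.0750): cv2.polylines(b,[((circ(d,[x,.0002,.1039],.0095)+.5)*5-.5).round().astype(int)],True,(0,255,0),1)
f=lambda b:np.vstack([b[255*5:312*5,155*5:235*5],b[255*5:312*5,400*5:480*5]])
cv2.imwrite('pics/%s.png'%sys.argv[1],np.hstack([f(raw),f(b)]))
E
python3 look.py E1
```

```text
pose [0.5516 0.0756 0.1492] [ 1.7997e+02  2.0000e-02 -1.7990e+01] F [-0.53  0.35 -3.57] M [-0.    0.01 -0.01] w 0.0498 t 7.5
delta [0.14 0.37 2.22] [0.0005 0.0004 0.0002]
```

View pics/E1.png

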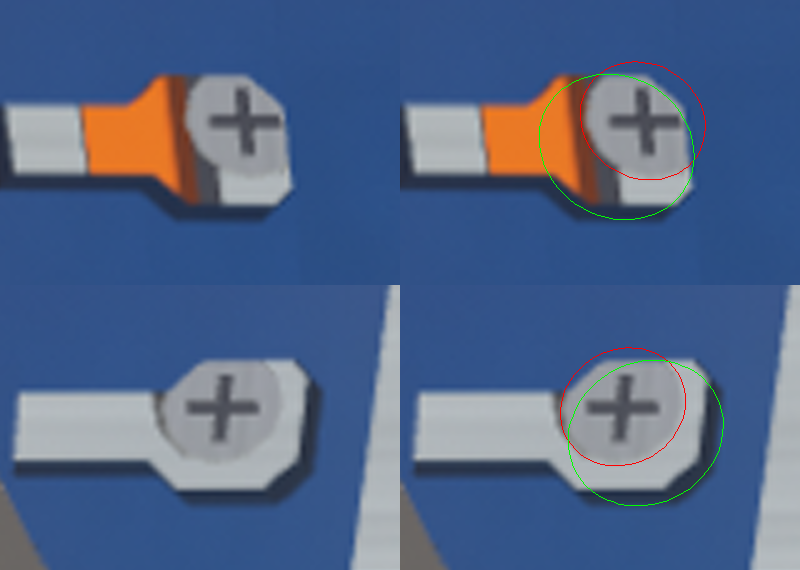

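The head crosses land exactly where predicted, to within 0.2 mm. Lowering now while watching the force.

Request:
move_arm(rows="0.1 0.4 2.5 0.0005 0.0004 0; 0 0 1.5 0 0 0; 0 0 0 0 0 0")

```text
time_s: 7.92
ee_pos: [0.5516, 0.0751, 0.1451]
eef_rot: [-3.142, -0.0, -0.314]
force: [-0.0, 0.0, -4.0]
grip_width: 0.0498
```

```bash
python3 go.py .5516 .0752 .141 -18.0
python3 look.py E2
```

```text
pose [0.5516 0.0751 0.1451] [-1.800e+02 -1.000e-02 -1.799e+01] F [-0.03  0.03 -4.02] M [-0.04  0.04 -0.06] w 0.0498 t 7.925
delta [ 0.01 -0.1   4.09] [-0.     -0.0002  0.0002]
```

View pics/E2.png

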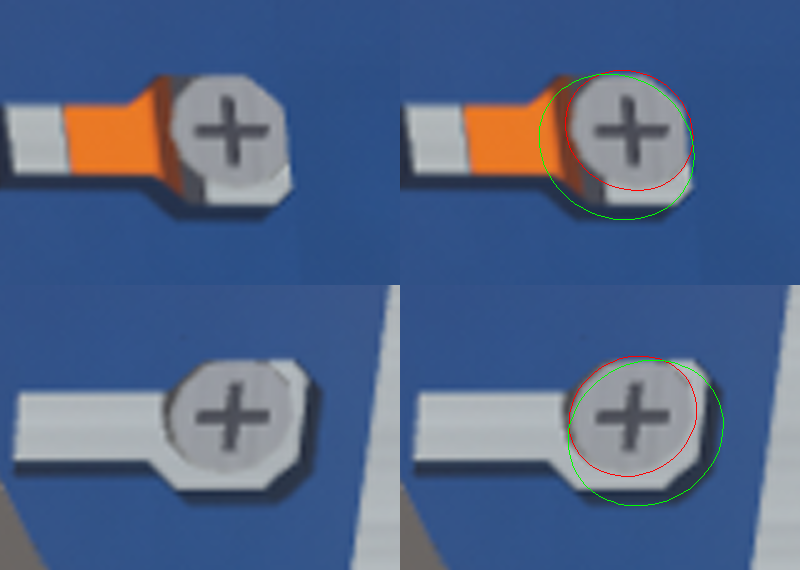

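Request:
move_arm(rows="0 -0.1 2.5 0 0 0; 0 0 1.5 0 0 0; 0 0 0 0 0 0")

```text
time_s: 8.35
ee_pos: [0.5516, 0.0752, 0.1409]
eef_rot: [-3.142, -0.0, -0.314]
force: [-0.7, -0.5, -3.3]
grip_width: 0.0501
```

```bash
python3 go.py .5516 .0752 .140 -18.0
python3 look.py E3
```

```text
pose [0.5516 0.0752 0.1409] [-1.800e+02 -2.000e-02 -1.799e+01] F [-0.66 -0.48 -3.26] M [-0.02  0.04  0.06] w 0.0501 t 8.35
delta [-0.02  0.03  0.86] [-0.0001 -0.0003  0.0002]
```

View pics/E3.png

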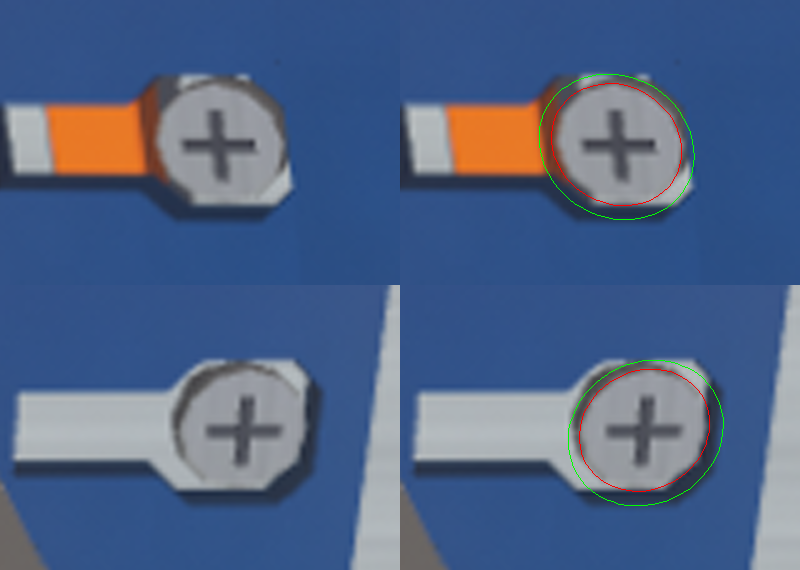

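Both heads sit concentric in the wide ends at (219,145) and (244,430) in the crop. I'll tilt the nose down gently onto the board, pivoting at the catch, and then release.

Request:
move_arm(rows="1.3 0 1.4 0 -0.012 0; 1.3 0 1.4 0 -0.012 0; 1.2 0 1.2 0 -0.011 0; 0 0 0 0 0 0")

```text
time_s: 8.9
ee_pos: [0.5556, 0.0739, 0.1366]
eef_rot: [-3.141, 0.037, -0.314]
force: [-0.4, 0.3, -3.0]
grip_width: 0.0497
```

```bash
python3 go.py .5516 .0752 .140 -18.0
python3 look.py E4
```

```text
pose [0.5556 0.0739 0.1366] [-179.99    2.12  -18.  ] F [-0.38  0.27 -2.98] M [-0.07 -0.05  0.02] w 0.0497 t 8.9
delta [-4.33  0.03 -3.2 ] [-0.0002  0.0371  0.0001]
```

View pics/E4.png

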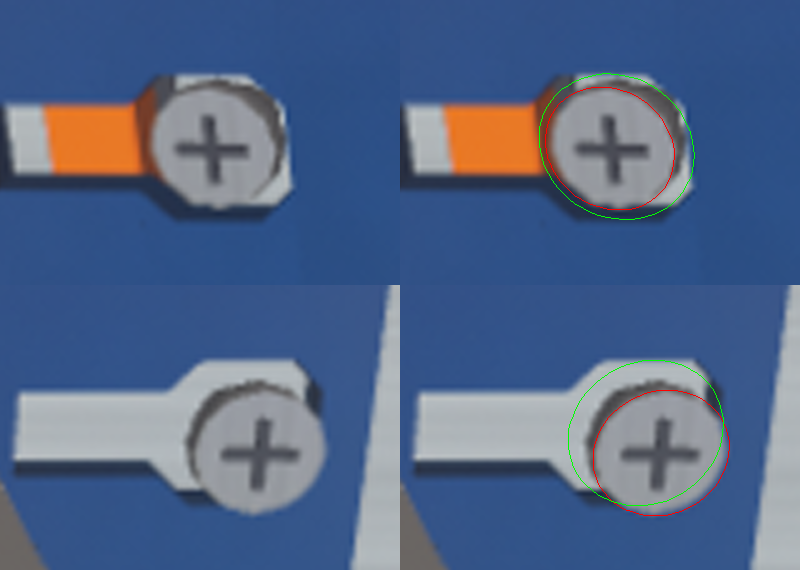

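Request:
move_arm(rows="0 0 0 0 0 0; 0 0 0 0 0 0; 0 0 0 0 0 0; 0 0 0 0 0 0; 0 0 0 0 0 0", grip=1)

```text
time_s: 9.57
ee_pos: [0.556, 0.0741, 0.1378]
eef_rot: [-3.141, 0.035, -0.314]
force: [-0.4, 0.6, 0.1]
grip_width: 0.0933
```

```bash
python3 go.py .5516 .0752 .140 -18.0
python3 look.py E5
```

```text
pose [0.556  0.0741 0.1378] [-179.94    1.99  -17.99] F [-0.41  0.64  0.1 ] M [0.04 0.05 0.  ] w 0.0933 t 9.575
delta [-4.64  0.28 -2.04] [-0.0011  0.0346  0.0002]
```

View pics/E5.png

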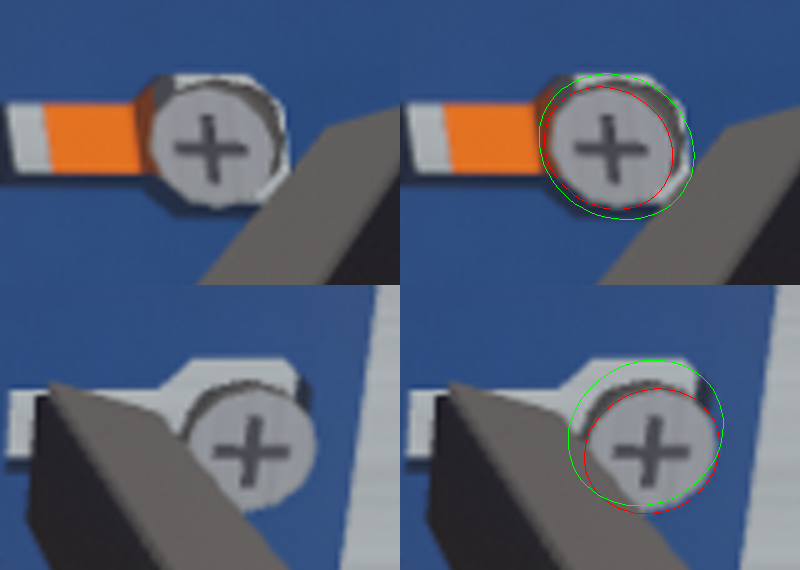

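Request:
move_arm(rows="0 0 -12 0 0 0; 0 0 -25 0 0.015 0; 0 0 -25 0 0.02 0; -25 0 -2 0 0 0; -18 0 0 0 0 0; 0 0 0 0 0 0; 0 0 0 0 0 0; 0 0 0 0 0 0")

```text
time_s: 10.62
ee_pos: [0.5182, 0.0867, 0.2139]
eef_rot: [-3.137, -0.014, -0.315]
force: [0.0, -0.2, -0.2]
grip_width: 0.0941
```

```bash
python3 go.py .5131 .0877 .160 -18.0
python3 - <<'E'
from h import *
c=cam('wrist'); np.savez('F.npz',**{k:np.array(v) for k,v in c.items()}); cv2.imwrite('pics/wF.png',c['color'])
E
```

```text
pose [0.5182 0.0867 0.2139] [-179.73   -0.78  -18.02] F [ 0.04 -0.24 -0.22] M [ 0.    0.05 -0.  ] w 0.0941 t 10.625
delta [-5.93  0.88 53.86] [-0.0048 -0.0135 -0.0003]
```

View pics/wF.png

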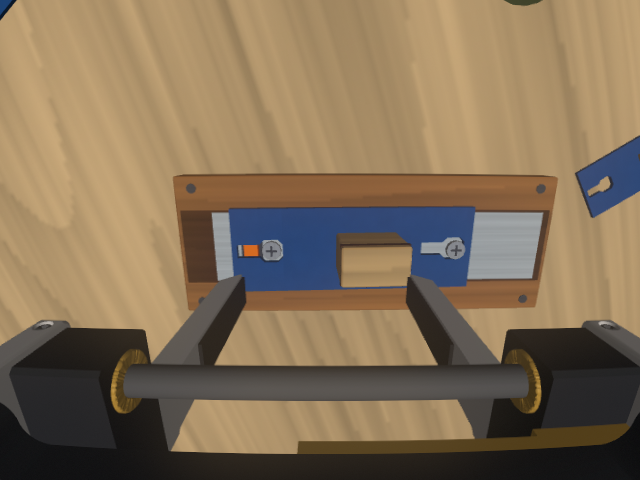

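The plate rests over both heads, at (271,250) and (456,249), and is released. Next I'll close the fingers and go in behind the block.

```bash
python3 - <<'E'
from h import *
c=dict(np.load('F.npz'))
for n,px in [('tail',(236,225)),('tail2',(240,275)),('mid',(310,250)),('nose',(468,225)),('nose2',(462,275)),('board',(350,190)),('blk',(376,265)),('blkback',(342,265)),('blkfront',(408,265))]: print(n,depth(c,px).round(4))
q=depth(c,(341.5,265))[0]; print(onz(c,[(341,285),(341,250),(411,285),(409,250)],.0785).round(4))
E
```

```text
tail [[0.4599 0.1278 0.0373]]
tail2 [[0.4761 0.11   0.1168]]
mid [[0.5086 0.0887 0.0331]]
nose [[0.6401 0.0668 0.0282]]
nose2 [[0.626  0.0249 0.0288]]
board [[0.5546 0.1243 0.0239]]
blk [[0.5542 0.0761 0.0772]]
blkback [[0.5317 0.0836 0.0775]]
blkfront [[0.5757 0.0687 0.0763]]
[[0.5267 0.07   0.0785]
 [0.5343 0.0946 0.0785]
 [0.5738 0.0544 0.0785]
 [0.5787 0.0799 0.0785]]
```

Request:
move_arm(rows="-6 1 0 -0.005 -0.013 0; 0 0 0 0 0 0; 0 0 0 0 0 0; 0 0 0 0 0 0; 0 0 0 0 0 0; 0 0 0 0 0 0; 0 0 0 0 0 0", grip=-1)

```text
time_s: 11.55
ee_pos: [0.5121, 0.0874, 0.2133]
eef_rot: [3.141, 0.001, -0.315]
force: [-0.1, -0.4, -0.4]
grip_width: 0.0272
```

```bash
python3 go.py .5131 .0877 .160 -18.0
```

```text
pose [0.5121 0.0874 0.2133] [ 1.7994e+02  8.0000e-02 -1.8040e+01] F [-0.07 -0.42 -0.4 ] M [ 0.01  0.01 -0.01] w 0.0272 t 11.55
delta [ 0.93 -0.67 53.25] [ 0.0011  0.0015 -0.0007]
```

Request:
move_arm(rows="1 -0.7 15 0.001 0.001 0; 0 0 20 0 0 0; 0 0 20 0 0 0; 0 0 0 0 0 0; 0 0 0 0 0 0")

```text
time_s: 12.18
ee_pos: [0.5129, 0.0877, 0.1541]
eef_rot: [3.141, 0.002, -0.315]
force: [-0.1, -0.6, 0.6]
grip_width: 0.0006
```

```bash
python3 go.py .5131 .0877 .137 -18.0;  python3 - <<'E'
from h import *
c=cam('wrist'); cv2.imwrite('pics/wG.png',c['color'])
E
```

```text
pose [0.5129 0.0877 0.1541] [ 1.7998e+02  9.0000e-02 -1.8050e+01] F [-0.06 -0.64  0.59] M [ 0.05  0.06 -0.06] w 0.0006 t 12.175
delta [ 1.900e-01 -1.000e-02  1.711e+01] [ 0.0004  0.0015 -0.0008]
```

View pics/wG.png

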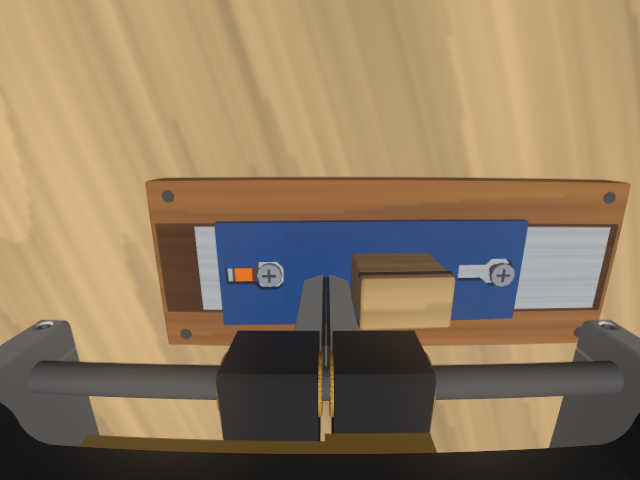

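The closed fingers at (327,280) are just behind the block at (402,290), and the plate is still over both heads. Now I'll go down to contact.

Request:
move_arm(rows="0 0 10 0 0 0; 0 0 8 0 0 0; 0 0 2 0 0 0; 0 0 2 0 0 0")

```text
time_s: 12.72
ee_pos: [0.5132, 0.0878, 0.1316]
eef_rot: [-3.141, -0.0, -0.315]
force: [-0.8, 0.4, 1.8]
grip_width: 0.0009
```

```bash
python3 go.py .5131 .0877 .126 -18.0
```

```text
pose [0.5132 0.0878 0.1316] [-1.7999e+02 -1.0000e-02 -1.8040e+01] F [-0.81  0.37  1.77] M [-0.01 -0.05  0.07] w 0.0009 t 12.725
delta [-0.06  0.11  5.56] [-0.0003 -0.0001 -0.0008]
```

Request:
move_arm(rows="0 0 2 0 0 0; 0 0 2 0 0 0; 0 0 2 0 0 0")

```text
time_s: 13.1
ee_pos: [0.5132, 0.0879, 0.1263]
eef_rot: [-3.141, -0.0, -0.315]
force: [-11.3, -0.9, 28.9]
grip_width: 0.0007
```

```bash
python3 go.py .5131 .0877 .126 -18.0
```

```text
pose [0.5132 0.0879 0.1263] [-1.7998e+02 -1.0000e-02 -1.8040e+01] F [-11.25  -0.86  28.85] M [-0.2   2.36  0.03] w 0.0007 t 13.1
delta [-0.05  0.19  0.29] [-0.0003 -0.0001 -0.0007]
```

Request:
move_arm(rows="0 0 0.7 0 0 0; 2 0 0.8 0 0 0")

```text
time_s: 13.35
ee_pos: [0.5147, 0.0875, 0.1264]
eef_rot: [-3.141, 0.001, -0.315]
force: [-10.5, 2.1, 16.8]
grip_width: 0.0004
```

```bash
python3 go.py .5131 .0877 .126 -18.0
```

```text
pose [0.5147 0.0875 0.1264] [-1.7998e+02  5.0000e-02 -1.8030e+01] F [-10.51   2.13  16.8 ] M [0.45 2.03 0.06] w 0.0004 t 13.35
delta [-1.63  0.32  0.4 ] [-0.0003  0.001  -0.0006]
```

Request:
move_arm(rows="2.5 0 0.8 0 0 0; 2.5 0 0.8 0 0 0; 2.5 0 0.8 0 0 0")

```text
time_s: 13.72
ee_pos: [0.5209, 0.0861, 0.1264]
eef_rot: [-3.141, 0.004, -0.314]
force: [-10.4, 1.5, 16.1]
grip_width: 0.0006
```

```bash
python3 go.py .5131 .0877 .126 -18.0;  python3 - <<'E'
from h import *
c=cam('wrist'); cv2.imwrite('pics/wH.png',c['color'])
E
```

```text
pose [0.5209 0.0861 0.1264] [-179.96    0.24  -18.02] F [-10.4    1.47  16.08] M [ 0.43  2.09 -0.  ] w 0.0006 t 13.725
delta [-7.95  0.9   0.43] [-0.0007  0.0043 -0.0003]
```

View pics/wH.png

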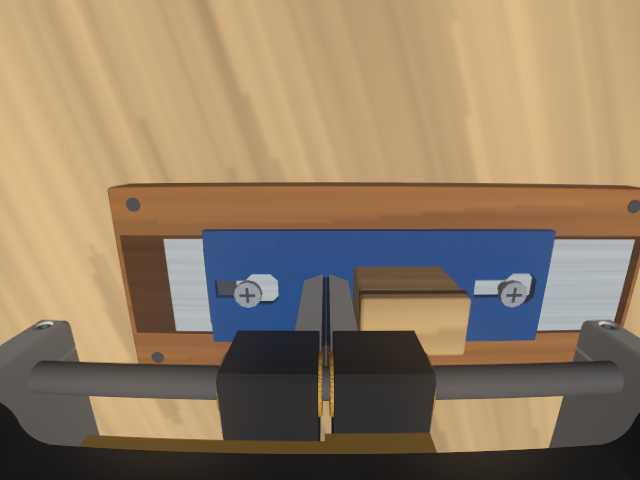

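The heads are entering the slots, with the tail head at (247,294). Continuing the push.

Request:
move_arm(rows="2.5 0 0.8 0 0.002 0; 2.5 0.1 0.8 0 0.002 0; 2.5 0.1 0.8 0 0.002 0; 2.5 0.1 0.8 0 0.001 0")

```text
time_s: 14.28
ee_pos: [0.5294, 0.084, 0.1264]
eef_rot: [-3.14, 0.001, -0.314]
force: [-10.0, 2.0, 16.2]
grip_width: 0.0006
```

```bash
python3 go.py .5341 .0809 .126 -18.0
```

```text
pose [0.5294 0.084  0.1264] [-1.7992e+02  7.0000e-02 -1.7990e+01] F [-10.03   1.97  16.23] M [0.4  2.1  0.02] w 0.0006 t 14.275
delta [5.43 1.46 0.4 ] [-0.0014  0.0011  0.0002]
```

Request:
move_arm(rows="2.5 0.6 0.8 0 0.001 0; 2.5 0.6 0.8 0 0.001 0; 2.5 0.6 0.8 0 0 0")

```text
time_s: 14.65
ee_pos: [0.5354, 0.0813, 0.1264]
eef_rot: [-3.139, 0.001, -0.314]
force: [-8.7, 3.3, 14.3]
grip_width: 0.0002
```

```bash
python3 go.py .5341 .0809 .126 -18.0;  python3 - <<'E'
from h import *
c=cam('wrist'); cv2.imwrite('pics/wI.png',c['color'])
E
```

```text
pose [0.5354 0.0813 0.1264] [-1.7983e+02  8.0000e-02 -1.7970e+01] F [-8.71  3.33 14.27] M [ 0.7   1.81 -0.03] w 0.0002 t 14.65
delta [-1.1   0.75  0.4 ] [-0.003   0.0015  0.0005]
```

View pics/wI.png

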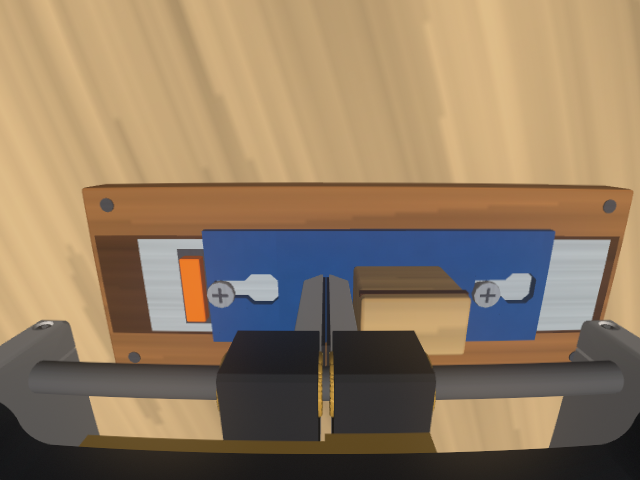

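The heads are near the slot ends and most of the catch shows at (193,290). I'll push to the stop.

Request:
move_arm(rows="2 0.3 0.7 0 0 0; 2 0.3 0.7 0 0 0; 1.5 0.2 0.7 0 0 0")

```text
time_s: 15.08
ee_pos: [0.5396, 0.08, 0.1264]
eef_rot: [-3.138, 0.005, -0.313]
force: [-15.4, 3.8, 17.4]
grip_width: 0.0002
```

```bash
python3 go.py .5341 .0809 .126 -18.0;  python3 - <<'E'
from h import *
c=cam('wrist'); cv2.imwrite('pics/wJ.png',c['color'])
E
```

```text
pose [0.5396 0.08   0.1264] [-179.77    0.28  -17.95] F [-15.36   3.82  17.4 ] M [ 0.72  2.69 -0.02] w 0.0002 t 15.075
delta [-5.5   0.79  0.41] [-0.004   0.0048  0.0009]
```

View pics/wJ.png

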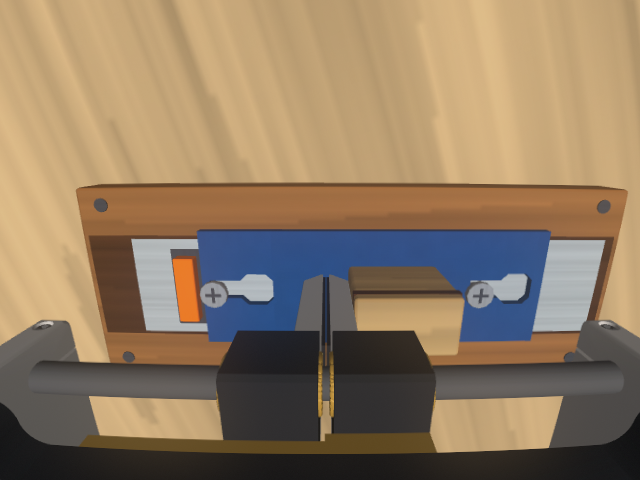

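Request:
move_arm(rows="1.5 0.2 0.7 0 0 0; 1.5 0.2 0.7 0 0 0; 2 0.2 0.7 0 0 0")

```text
time_s: 15.5
ee_pos: [0.5405, 0.0798, 0.1265]
eef_rot: [-3.139, 0.016, -0.312]
force: [-26.7, 5.9, 24.7]
grip_width: 0.0007
```

```bash
python3 go.py .5341 .0809 .126 -18.0;  python3 - <<'E'
from h import *
c=cam('wrist'); np.savez('K.npz',**{k:np.array(v) for k,v in c.items()})
for px in [(185,290),(178,290),(190,290),(195,330),(230,320),(520,320),(150,290)]: print(px,depth(c,px).round(4))
cv2.imwrite('pics/wK.png',cv2.resize(c['color'][220:350,130:330],None,fx=4,fy=4,interpolation=cv2.INTER_CUBIC))
E
```

```text
pose [0.5405 0.0798 0.1265] [-179.85    0.93  -17.9 ] F [-26.73   5.93  24.73] M [ 0.91  3.88 -0.01] w 0.0007 t 15.5
delta [-6.44  0.88  0.56] [-0.0027  0.0162  0.0018]
(185, 290) [[0.4604 0.1045 0.0302]]
(178, 290) [[0.4564 0.1058 0.0304]]
(190, 290) [[0.4641 0.104  0.0317]]
(195, 330) [[0.4514 0.0759 0.0242]]
(230, 320) [[0.4781 0.0779 0.029 ]]
(520, 320) [[0.6455 0.0247 0.0289]]
(150, 290) [[0.436  0.1094 0.0248]]
```

View pics/wK.png

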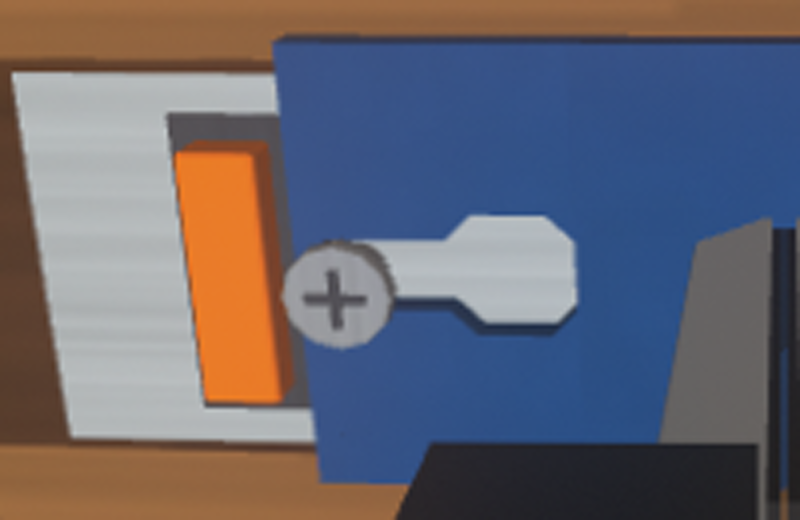

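The push met a hard stop at about 27 N. The catch top is at z = 0.030–0.032 m (up) and behind the tail, and the plate top is at 0.029 m at both ends (flat). Backing off.

Request:
move_arm(rows="-0.5 0 -0.5 0 0 0; -2 0 -3 0 0.015 0; -2 0 -15 0 0 0; 0 0 -35 0 0 0; 0 0 -40 0 0 0; 0 0 -20 0 0 0; 0 0 0 0 0 0; 0 0 0 0 0 0; 0 0 0 0 0 0; 0 0 0 0 0 0")

```text
time_s: 16.8
ee_pos: [0.5352, 0.0809, 0.2455]
eef_rot: [-3.139, -0.001, -0.312]
force: [-0.8, -0.1, -0.0]
grip_width: 0.0006
```

```bash
python3 go.py .5341 .0809 .126 -18.0;  python3 - <<'E'
from h import *
c=cam('wrist'); cv2.imwrite('pics/wL.png',c['color']); np.savez('L.npz',**{k:np.array(v) for k,v in c.items()})
c=cam('scene'); cv2.imwrite('pics/sL.png',c['color'])
E
```

```text
pose [0.5352 0.0809 0.2455] [-1.7984e+02 -3.0000e-02 -1.7900e+01] F [-0.81 -0.08 -0.03] M [0.05 0.07 0.01] w 0.0006 t 16.8
delta [ -1.09   0.62 119.45] [-0.0027 -0.0005  0.0017]
```

View pics/wL.png

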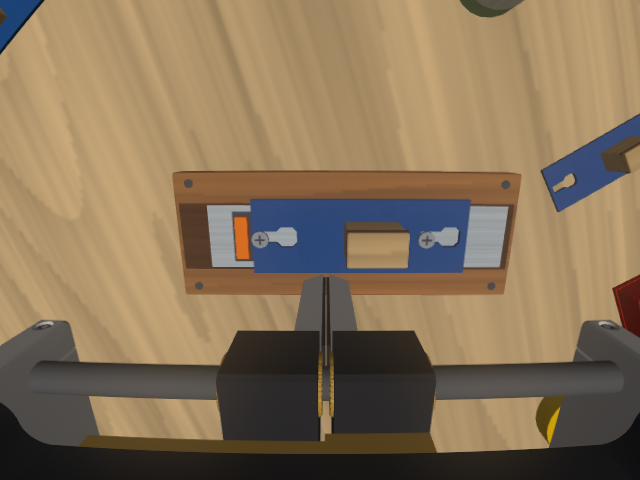

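View pics/sL.png

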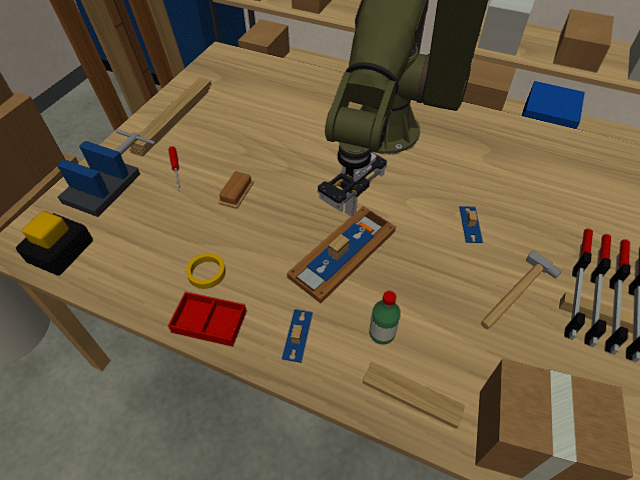

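The plate is locked: the catch is clear at (241,238) behind the tail at (252,237), and the heads are at the slot ends at (260,240) and (427,240). Bystanders have not moved. One last numeric check, then I'll hand in.

```bash
python3 - <<'E'
from h import *
c=dict(np.load('L.npz'))
for n,px in [('catch',(241,240)),('tail',(262,210)),('tail2',(262,265)),('nose',(462,210)),('nose2',(458,262)),('board',(340,185))]: print(n,depth(c,px).round(4))
K=onz(c,[(252,235.5),(467,235.5)],.029)[:,:2]; ctr=np.array([.5543,.0738]); a=np.radians(-18.0); x=np.array([np.cos(a),np.sin(a)]);y=np.array([-x[1],x[0]])
print([( (k-ctr)@x*1000,(k-ctr)@y*1000) for k in K])
print(ctrl.hand_in())
E
```

```text
catch [[0.4605 0.1026 0.0301]]
tail [[0.4884 0.1226 0.0272]]
tail2 [[0.4698 0.0732 0.0281]]
nose [[0.6626 0.0669 0.0283]]
nose2 [[0.6492 0.0179 0.0268]]
board [[0.5628 0.1219 0.0235]]
[(np.float64(-87.83938554690369), np.float64(2.4403117117265047)), (np.float64(112.24937267689222), np.float64(2.9974794452305544))]
the job is handed in; nothing more can be done
None
```

The stop plate is locked on the jig board and released, and the job is handed in; the hand-in gave no verdict. I gripped the large plate by its block and set it over the screw heads, guided by views through the keyholes. After letting go I pressed it flat with the closed fingers and pushed it to a hard stop at about 27 N. It took about 17 s of the 72 s allowed.

**Last checks**
- **Catch:** it is up behind the tail, with its top 6–7 mm above the board.
- **Plate:** it lies flat, its top reading 3–5 mm above the board at both ends against a 5 mm thickness.
- **Position:** the tail is about 88 mm and the nose about 112 mm from home, so the plate sits about 12 mm along the board. The screw images gave a shift of about 10–11 mm, so this agrees within the play and the calibration.
- **Fingers and bench:** the fingers are clear, with about zero wrist force after backing off. No bystander moved visibly in the scene picture.

**Disagreements**
- **Sideways position:** the last check put the plate's centre line 2.4–3.0 mm off the board's, inside the 4 mm limit. I took it from hand-picked pixel rows, so I trust it less. Both screw heads sit in the slots, and the screw line measured only 0.3 mm off-centre earlier.
- **Press force:** it peaked at about 29 N and ran at about 14–25 N during the push, more than the suggested 8–10 N but below the limits.

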